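# Count three soap cakes into the flip-top case

## Robot

A 6-joint arm with a two-finger parallel gripper is mounted at the origin on the work surface. World frame = base frame: x ahead of the robot, y to its left, z up, the work surface at z = 0. Lengths are in mm, angles in rad, forces in N, time in s.
With the tool pointing down it reaches from about 400 to 925 mm from the base axis. Payload 12.5 kg.
Tool frame: the origin (TCP) lies on the mounting face of the last link; the fingertips stand 190 mm ahead of it and the grasp point (between the pads) lies 171 mm ahead of it (env.tcp_to_tips is the distance from the TCP to the fingertips, in mm); x points along the fingers, y is the direction in which the jaws open and shut, and the axes are right-handed (so a half turn about x gives the same grasp; the last joint's range is limited). The gripper opens to 95 mm and grips with 3 to 60 N. Pads are 20 mm wide; open, the fingers measure 119 mm over their backs; the gripper's body (75 mm by 180 mm) begins 59 mm behind the grasp point.
Start: joints at [-1.4, 0.491, 1.559, -0, 1.092, -0.106], TCP at [170.819, -601.204, 404.761] pointing down, gripper open.
Joint ranges: [-3.1, 3.1], [-0.84, 2.19], [0.05, 2.79], [-1.13, 4.28], [0.06, 2.93], [-2.69, 2.69]. Speed limits (rad/s): [2.22, 2.22, 2.79, 3.14, 3.14, 3.14].

## Interface

Orientations are given as [roll, pitch, yaw] about the fixed x, y, z axes, in that order (R = Rz(yaw) Ry(pitch) Rx(roll)).
In Python, from cell import monitor, cams, job, env gives the robot as it stands. The module is installed in compiled form; this text tells all that it offers.
- The arm moves only by the tool apply_moves, never from a script. Its argument "series" is a list of rows, each a list of 3 entries, a list of its own where there are three numbers: the closure, from -1 (fully open) to 1 (shut), so that 0 is half open, then the shift along the tool's x, y, z in cm, then the turn about the tool's x in rad. A call has 1 to 20 rows; each row is the pose to reach, as a shift and turn from the pose commanded when the call began, along the tool's axes at that moment; what a row does not reach only later rows make up. A row lasts 1/8 s, in which the tool goes at most 62.5 mm and 10.7 degrees, less where a joint would pass 70% of its speed; a pose out of reach is approached as far as the arm can. A call with a gripper value outside its range is refused whole. The fingers move at their own pace and stop on an object; the grip force is fixed at half the most. Time passes only in rows, so rows that repeat a pose let the fingers close. It gives the time, the measured TCP pose, the force and the opening at its end, in the units of the state.
- monitor.state(): the state, without advancing time (a new reading comes with each control period).
- cams.read_camera(name): name is "side" or "top"; returns a dict with "image" (420x560x3 uint8, red, green, blue), "fx", "fy", "cx", "cy" (pixels), "position" and "orientation" of the camera in the world. Camera axes: x right, y down, z forward; pixel columns grow to the right and rows downward; lengths in mm; the calibration is good to about 2 mm. A picture is of the moment at which its call begins. There is no depth.
- job.job_done(): hands the job in, once; it reports no verdict.
The state is a dict: "t": time; "joints": joint angles; "qvel": joint speeds; "tau": joint torques, N m; "eef_pos": TCP position; "tcp_rot": TCP orientation; "ft_force": force on the tool from outside, world axes, zero at the start; "moment": the same for the moment, N m; "opening": opening from 0.0 (shut) to 1.0 (fully open).
Only numpy, scipy, OpenCV 4.12 (cv2) and the standard library are available. Lean on these libraries where they do the work, as an engineer would, in place of code of your own. Each camera call takes 0.05 s, during which the arm holds its last target. There are 200 camera calls.

## Task

Flip open the yellow soap case, slide exactly three of the five round soap cakes along the worktop through its open front until they are fully inside, and then shut the lid completely. The soap is soft: push it gently and do not lift it. Leave the other two cakes where they lie, and do not disturb the spoon cup, the glass jug or the oblong soap bar.

Things in the scene. Friction and masses are not known exactly. Their poses are not given: they have to be found in the camera images.
- case: yellow plastic soap case, fixed, 260 wide (y) x 98 deep (x) x 54 mm high. Walls 4 mm thick, 48 high, at +x (back) and +-y; no floor, so things slide in flat. Inside x -45 to +45, y -126 to +126 mm: room for three cakes side by side. Front (x = -45 mm) is open once the lid is up. Origin: centre of the inside, on the worktop
- lid (a joint): angle of the case's lid, rad: 0 shut, 1.65 fully open (just past upright). Spring-loaded: raised beyond about 0.8 it springs fully open and stays; pushed below about 0.3 it sinks shut by itself. Swinging it takes under 3 N at the handle
- lid_hinge (a point): middle of the lid's hinge line, which runs along the case's y at case x = +49, z = 50 mm. The shut lid is a 4 mm plate over the case (top face at z = 54 mm) with a front flap that closes the mouth (outer face at case x = -51, lower edge at z = 14 mm)
- lid_handle (a point): middle of the lid's round handle bar, 10 mm thick, along the case's y, 70 mm clear between its two end posts, 28 mm (centre) above the lid's top face and 82 mm in front of the hinge when shut (case frame x = -33, z = 82 mm); it moves with the lid, and is behind the lid when that is open
- cake0: one of five identical round cream soap cakes, 70 mm diameter, 28 mm high, about 120 g, lying flat in a loose row on a thin dark mat that is flush with the worktop; origin at the centre of the underside
- cake1: one of five identical round cream soap cakes, 70 mm diameter, 28 mm high, about 120 g, lying flat in a loose row on a thin dark mat that is flush with the worktop; origin at the centre of the underside
- cake2: one of five identical round cream soap cakes, 70 mm diameter, 28 mm high, about 120 g, lying flat in a loose row on a thin dark mat that is flush with the worktop; origin at the centre of the underside
- cake3: one of five identical round cream soap cakes, 70 mm diameter, 28 mm high, about 120 g, lying flat in a loose row on a thin dark mat that is flush with the worktop; origin at the centre of the underside
- cake4: one of five identical round cream soap cakes, 70 mm diameter, 28 mm high, about 120 g, lying flat in a loose row on a thin dark mat that is flush with the worktop; origin at the centre of the underside
- spooncup: bystander: steel spoon holder cup, 80 mm diameter, 110 mm high, spoons reach 190 mm; origin at the centre of its underside
- jug: bystander: glass jug, 100 mm diameter, 170 mm high, handle at its +y; origin at the centre of its underside
- bar: bystander: oblong cream soap bar 100 x 55 x 30 mm; origin at the centre of its underside
Mind the look-alikes: they are no part of the job. What is shaped like the cake2 but orange or purple is not meant.

How it is judged (in metres and radians):
On the way, in this order (a step that is already met when the one before it is completed fails the run):
1. the lid has been opened (value of joint lid above 1.3 rad), for 0.2 s.
2. exactly three cakes are inside the case with the lid still open, the other two not moved (((x of cake0 in the frame of case between -0.018 and 0.03 m and y of cake0 in the frame of case between -0.11 and 0.11 m) or distance of cake0 from where it was at the start of the episode below 0.03 m) and ((x of cake1 in the frame of case between -0.018 and 0.03 m and y of cake1 in the frame of case between -0.11 and 0.11 m) or distance of cake1 from where it was at the start of the episode below 0.03 m) and ((x of cake2 in the frame of case between -0.018 and 0.03 m and y of cake2 in the frame of case between -0.11 and 0.11 m) or distance of cake2 from where it was at the start of the episode below 0.03 m) and ((x of cake3 in the frame of case between -0.018 and 0.03 m and y of cake3 in the frame of case between -0.11 and 0.11 m) or distance of cake3 from where it was at the start of the episode below 0.03 m) and ((x of cake4 in the frame of case between -0.018 and 0.03 m and y of cake4 in the frame of case between -0.11 and 0.11 m) or distance of cake4 from where it was at the start of the episode below 0.03 m) and ((x of each of cake0, cake1, cake2 in the frame of case above -0.018 m and x of each of cake3, cake4 in the frame of case below -0.06 m) or (x of each of cake0, cake1, cake3 in the frame of case above -0.018 m and x of each of cake2, cake4 in the frame of case below -0.06 m) or (x of each of cake0, cake1, cake4 in the frame of case above -0.018 m and x of each of cake2, cake3 in the frame of case below -0.06 m) or (x of each of cake0, cake2, cake3 in the frame of case above -0.018 m and x of each of cake1, cake4 in the frame of case below -0.06 m) or (x of each of cake0, cake2, cake4 in the frame of case above -0.018 m and x of each of cake1, cake3 in the frame of case below -0.06 m) or (x of each of cake0, cake3, cake4 in the frame of case above -0.018 m and x of each of cake1, cake2 in the frame of case below -0.06 m) or (x of each of cake0, cake4 in the frame of case below -0.06 m and x of each of cake1, cake2, cake3 in the frame of case above -0.018 m) or (x of each of cake0, cake3 in the frame of case below -0.06 m and x of each of cake1, cake2, cake4 in the frame of case above -0.018 m) or (x of each of cake0, cake2 in the frame of case below -0.06 m and x of each of cake1, cake3, cake4 in the frame of case above -0.018 m) or (x of each of cake0, cake1 in the frame of case below -0.06 m and x of each of cake2, cake3, cake4 in the frame of case above -0.018 m)) and value of joint lid above 1 rad), for 0.1 s.
At the end, for the whole second after the job is handed in: Exactly three cakes are fully inside the case (centre at most 18 mm in front of the case's centre line), the other two are within 30 mm of where they started, all at rest, and the lid is shut (within 0.06 rad) (((x of cake0 in the frame of case between -0.018 and 0.03 m and y of cake0 in the frame of case between -0.11 and 0.11 m) or distance of cake0 from where it was at the start of the episode below 0.03 m) and ((x of cake1 in the frame of case between -0.018 and 0.03 m and y of cake1 in the frame of case between -0.11 and 0.11 m) or distance of cake1 from where it was at the start of the episode below 0.03 m) and ((x of cake2 in the frame of case between -0.018 and 0.03 m and y of cake2 in the frame of case between -0.11 and 0.11 m) or distance of cake2 from where it was at the start of the episode below 0.03 m) and ((x of cake3 in the frame of case between -0.018 and 0.03 m and y of cake3 in the frame of case between -0.11 and 0.11 m) or distance of cake3 from where it was at the start of the episode below 0.03 m) and ((x of cake4 in the frame of case between -0.018 and 0.03 m and y of cake4 in the frame of case between -0.11 and 0.11 m) or distance of cake4 from where it was at the start of the episode below 0.03 m) and ((x of each of cake0, cake1, cake2 in the frame of case above -0.018 m and x of each of cake3, cake4 in the frame of case below -0.06 m) or (x of each of cake0, cake1, cake3 in the frame of case above -0.018 m and x of each of cake2, cake4 in the frame of case below -0.06 m) or (x of each of cake0, cake1, cake4 in the frame of case above -0.018 m and x of each of cake2, cake3 in the frame of case below -0.06 m) or (x of each of cake0, cake2, cake3 in the frame of case above -0.018 m and x of each of cake1, cake4 in the frame of case below -0.06 m) or (x of each of cake0, cake2, cake4 in the frame of case above -0.018 m and x of each of cake1, cake3 in the frame of case below -0.06 m) or (x of each of cake0, cake3, cake4 in the frame of case above -0.018 m and x of each of cake1, cake2 in the frame of case below -0.06 m) or (x of each of cake0, cake4 in the frame of case below -0.06 m and x of each of cake1, cake2, cake3 in the frame of case above -0.018 m) or (x of each of cake0, cake3 in the frame of case below -0.06 m and x of each of cake1, cake2, cake4 in the frame of case above -0.018 m) or (x of each of cake0, cake2 in the frame of case below -0.06 m and x of each of cake1, cake3, cake4 in the frame of case above -0.018 m) or (x of each of cake0, cake1 in the frame of case below -0.06 m and x of each of cake2, cake3, cake4 in the frame of case above -0.018 m)) and value of joint lid below 0.06 rad and linear speed of each of cake0, cake1, cake2, cake3, cake4 below 0.01 m/s); the robot touches nothing.
It fails at once if a soap cake is pressed by the fingers with more than 20 N (contact force between the fingers and cake0 above 20 N or contact force between the fingers and cake1 above 20 N or contact force between the fingers and cake2 above 20 N or contact force between the fingers and cake3 above 20 N or contact force between the fingers and cake4 above 20 N).
It fails at once if a soap cake is lifted more than 15 mm off the worktop (height (world z) of any of cake0, cake1, cake2, cake3, cake4 above 0.015 m).
It fails at once if the spoon cup, jug or soap bar is moved by more than 20 mm (distance of any of spooncup, jug, bar from where it was at the start of the episode above 0.02 m).
It also fails if it takes over 72 s, if anything falls off the work surface, if the arm or the gripper's body presses on something with over 40 N, if the wrist force passes 120 N, or if a joint passes its speed limit or range.

## Working session

There is one attempt and no reset: what is moved stays moved. The work goes in short steps, Python scripts to look and compute and a tool call to move; the robot and the scene stay as the last step left them, time stands still between calls to the robot, and variables do not carry over. Pictures are saved under pics/ and viewed, about 8 in all and at most 12, crops included, and the job is handed in when it is done.

Besides the shell and the picture viewer there is one more tool, called after ">>>" by a JSON object that holds its "api" and its "payload", one argument or row to a line. apply_moves: Moves the arm, as the interface text tells. Its arguments: {"type":"object","properties":{"series":{"type":"array"}},"required":["series"]}

```bash
mkdir -p pics
cat > h.py <<'E'
import numpy as np, cv2
from cell import monitor, cams, job, env
from scipy.spatial.transform import Rotation as R
def cam(n,f=None):
    c=cams.read_camera(n)
    if f: cv2.imwrite('pics/'+f,c['image'][:,:,::-1])
    return c
def rot(c):
    o=np.array(c['orientation'],float)
    return R.from_euler('xyz',o).as_matrix() if o.size==3 else (o if o.shape==(3,3) else R.from_quat(o).as_matrix())
def ray(c,u,v,z):
    d=rot(c)@np.array([(u-c['cx'])/c['fx'],(v-c['cy'])/c['fy'],1.]); p=np.array(c['position'],float)
    return p+d*(z-p[2])/d[2]
def proj(c,P):
    q=rot(c).T@(np.array(P,float)-c['position']); return np.array([c['fx']*q[0]/q[2]+c['cx'],c['fy']*q[1]/q[2]+c['cy']])
E
python3 - <<'E'
from h import *
for n in('top','side'):
    c=cam(n,n+'0.png'); print(n,c['fx'],c['cx'],c['cy'],c['position'],c['orientation'])
print(monitor.state())
a=cv2.imread('pics/top0.png');b=cv2.imread('pics/side0.png')
E
```

```text
top 409.05760061501167 280.49331642666766 201.39794240209665 [ 416.52334552  -21.53263764 1125.11040171] [-3.05672280e+00  1.57776071e-04 -1.56187773e+00]
side 507.50583861644577 279.5471629522428 212.1729833071605 [167.46247274 935.20438945 854.93557188] [-2.22362150e+00 -1.47564793e-03 -2.78806423e+00]
{'t': 0.1, 'joints': array([-1.39957700e+00,  4.91490472e-01,  1.55937587e+00, -1.08750578e-05,
        1.09170034e+00, -1.05648400e-01]), 'qvel': array([ 8.18555967e-04, -1.05130489e-03, -2.04324385e-03,  2.75621749e-05,
       -7.10326873e-04,  4.73601827e-04]), 'tau': array([ 4.16195675e-03, -6.13622904e+01, -2.58606470e+01,  6.94265915e-02,
        4.70444723e-02, -6.04896672e-05]), 'eef_pos': array([ 170.82777003, -601.17551092,  404.22991967]), 'tcp_rot': array([-1.66654203,  1.56982226,  1.75192337]), 'ft_force': array([ 1.39651906,  1.26644447, -0.4919426 ]), 'moment': array([ 0.02967878, -0.00392642,  0.03149942]), 'opening': 0.9993232157969852}
```

View pics/top0.png

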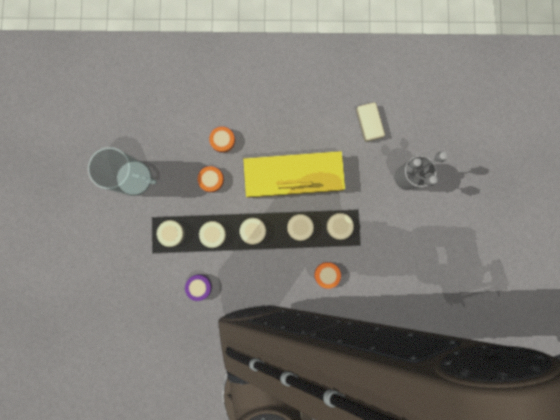

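View pics/side0.png

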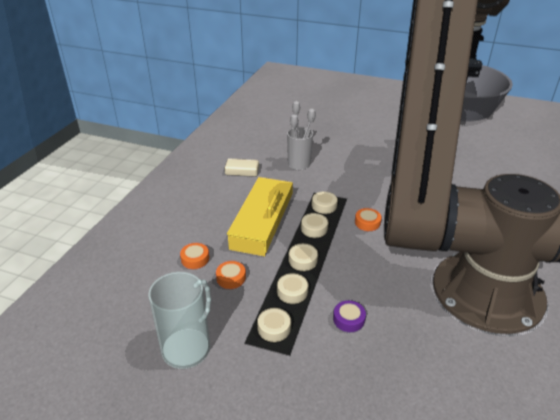

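The top view looks along +x up and +y left. It shows the case at about (295,174) and the cakes at (170,233), (212,235), (253,231), (300,227) and (340,226). The jug is at (110,168), the bar at (371,121), the cup at (420,172), and the rimmed look-alikes are at (222,138), (210,179), (198,287) and (328,275). The side view agrees.

```bash
cat >> h.py <<'E'
def cakes(c):
    hsv=cv2.cvtColor(c['image'],cv2.COLOR_RGB2HSV)
    m=cv2.inRange(hsv,(18,25,110),(45,150,255))
    m=cv2.morphologyEx(m,cv2.MORPH_OPEN,np.ones((3,3)))
    out=[]
    for k in cv2.findContours(m,cv2.RETR_EXTERNAL,cv2.CHAIN_APPROX_NONE)[0]:
        if cv2.contourArea(k)<250: continue
        (u,v),r=cv2.minEnclosingCircle(k); p=ray(c,u,v,28); q=ray(c,u+r,v,28)
        out.append((round(u),round(v),p[:2].round(1),round(float(np.hypot(*(q-p)[:2])),1)))
    return out
def yellow(c):
    hsv=cv2.cvtColor(c['image'],cv2.COLOR_RGB2HSV)
    m=cv2.inRange(hsv,(22,180,90),(32,255,255))
    k=max(cv2.findContours(cv2.morphologyEx(m,cv2.MORPH_CLOSE,np.ones((5,5))),cv2.RETR_EXTERNAL,cv2.CHAIN_APPROX_NONE)[0],key=cv2.contourArea)
    return m,k
E
python3 - <<'E'
from h import *
for n in('top','side'):
    c=cam(n); print(n); [print(x) for x in cakes(c)]
    m,k=yellow(c); b=cv2.approxPolyDP(cv2.convexHull(k),4,True)[:,0]
    for u,v in b: print('Y',u,v,ray(c,u,v,54).round(1)[:2],ray(c,u,v,14).round(1)[:2])
    if n=='top':
        r=cv2.boxPoints(cv2.minAreaRect(k)); P=np.array([ray(c,u,v,54)[:2] for u,v in r]);print(P.round(1),P.mean(0),np.linalg.norm(np.diff(P,axis=0),axis=1))
        for u,v in((278,186),(322,186),(300,186)):print('handle',ray(c,u,v,87).round(1))
t=cam('top')['image'];s=cam('side')['image']
o=np.hstack([cv2.resize(t[130:280,140:380],None,fx=1.6,fy=2*.8,interpolation=2),])
cv2.imwrite('pics/z1.png',np.hstack([cv2.resize(t[140:210,235:355],(400,233),interpolation=2),cv2.resize(s[170:260,220:310],(233,233),interpolation=2)])[:,:,::-1])
E
```

```text
top
(211, 234, array([420.5, 163.2]), 36.2)
(169, 233, array([422.4, 276.9]), 36.4)
(252, 231, array([430.8,  54.6]), 36.1)
(300, 227, array([441.6, -72.7]), 35.8)
(340, 226, array([ 445.7, -179.9]), 36.0)
(370, 122, array([ 731.5, -263.6]), 55.4)
Y 342 187 [ 547.2 -182.3] [ 552.  -188.3]
Y 288 192 [532.7 -40.1] [537.  -40.8]
Y 271 175 [577.4   5.2] [583.4   6.2]
Y 314 169 [ 594.5 -108.4] [ 601.1 -111.7]
Y 329 173 [ 584.1 -148.1] [ 590.4 -152.8]
[[ 580.6    5.5]
 [ 602.7 -176.4]
 [ 546.6 -182.4]
 [ 524.7   -1.2]] [563.66095105 -88.61573792] [183.280662    56.42102524 182.47488959]
handle [544.3 -13.9  87. ]
handle [ 545.3 -126.3   87. ]
handle [544.8 -70.1  87. ]
side
(274, 324, array([419.3, 284.6]), 36.3)
(292, 288, array([418. , 171.9]), 35.9)
(502, 268, array([-24.6, -59.5]), 73.0)
(302, 256, array([428.1,  65.6]), 36.0)
(320, 214, array([ 436. , -107.7]), 66.2)
(242, 167, array([ 727.1, -251.3]), 53.3)
Y 275 225 [521.3   5.9] [539.  -40.5]
```

View pics/z1.png

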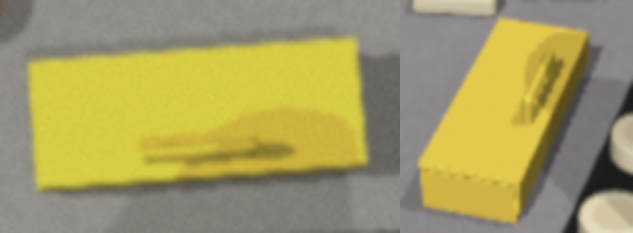

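The crop shows the lid outline and the handle bar with its shadow: the bar is at about u 277 to 312, v 182.6. The yellow mask was too narrow, so I'll widen it.

```bash
sed -i 's/(22,180,90),(32,255,255)/(20,150,80),(40,255,255)/' h.py
python3 - <<'E'
from h import *
c=cam('top'); m,k=yellow(c); r=cv2.boxPoints(cv2.minAreaRect(k)); P=np.array([ray(c,u,v,54)[:2] for u,v in r]);C=P.mean(0);print(P.round(1),C,np.linalg.norm(np.diff(P,axis=0),axis=1))
for u in(277,294,312):print('h',ray(c,u,182.6,82).round(1))
(b:=cv2.approxPolyDP(cv2.convexHull(k),3,True)[:,0])
for u,v in b: print('Y',u,v,ray(c,u,v,54).round(1)[:2],ray(c,u,v,14).round(1)[:2])
s=cam('side');m,k=yellow(s)
for u,v in cv2.approxPolyDP(cv2.convexHull(k),3,True)[:,0]: print('S',u,v,ray(s,u,v,54).round(1)[:2],ray(s,u,v,0).round(1)[:2])
E
```

```text
[[ 620.6   78.5]
 [ 642.1 -180.8]
 [ 540.3 -187.7]
 [ 519.1   69.5]] [580.53515123 -55.12118267] [260.18955581 102.06812442 258.12141224]
h [553.7 -11.2  82. ]
h [554.  -54.8  82. ]
h [ 554.5 -101.1   82. ]
Y 340 153 [ 638.  -177.4] [ 646.3 -183.2]
Y 342 189 [ 541.9 -182.3] [ 546.5 -188.3]
Y 247 195 [523.8  67.7] [527.8  71.1]
Y 245 159 [619.6  74.6] [627.2  78.1]
S 291 183 [ 545.5 -185.6] [ 571.  -261.2]
S 290 196 [ 527.4 -125.4] [ 551.7 -196.9]
S 264 254 [507.3 116.3] [530.2  61.1]
S 230 248 [590.9 124.7] [619.4  70.1]
S 228 232 [620.5  72.2] [651.  14.]
S 257 180 [ 640.8 -166.4] [ 672.7 -240.7]
```

```bash
cat >> h.py <<'E'
C0=np.array([581.,-55.]); PSI=0.0825
def c2w(x,y,z): # case -> world
    c,s=np.cos(PSI),np.sin(PSI); return np.array([C0[0]+c*x-s*y,C0[1]+s*x+c*y,z])
def w2c(p):
    c,s=np.cos(PSI),np.sin(PSI); d=np.array(p[:2])-C0; return np.array([c*d[0]+s*d[1],-s*d[0]+c*d[1]])
def rows(targets): # (case x,y, tip z, case-angle of tool y or None)
    s=monitor.state(); M=R.from_euler('xyz',s['tcp_rot']).as_matrix(); p=np.array(s['eef_pos'])
    a=np.arctan2(M[1,1],M[0,1])-PSI
    print('t',round(s['t'],2),'case',w2c(p).round(1),'tipz',round(p[2]-env.tcp_to_tips,1),'yang',round(a,3),'j',np.round(s['joints'],2),'op',round(s['opening'],2),'F',np.round(s['ft_force'],1))
    for x,y,z,b in targets:
        d=M.T@(c2w(x,y,z+env.tcp_to_tips)-p)/10
        t=0 if b is None else -((b-a+np.pi/2)%np.pi-np.pi/2)
        print((x,y,z),d.round(2),'turn',round(t,3))
E
python3 - <<'E'
from h import *
print(R.from_euler('xyz',monitor.state()['tcp_rot']).as_matrix().round(3))
rows([(-33,0,180,0),(-33,0,110,0),(-33,0,65,0)])
E
```

```text
[[ 0.     0.273 -0.962]
 [ 0.    -0.962 -0.273]
 [-1.    -0.    -0.   ]]
t 0.4 case [-453.8 -510.5] tipz 214.6 yang -1.377 j [-1.4   0.49  1.56  0.    1.09 -0.11] op 1.0 F [ 0.7 -0.6 -0.4]
(-33, 0, 180) [  3.46 -41.97 -51.14] turn -1.377
(-33, 0, 110) [ 10.46 -41.97 -51.14] turn -1.377
(-33, 0, 65) [ 14.96 -41.97 -51.14] turn -1.377
```

>>> {"api": "apply_moves", "payload": {
  "series": [
    [0.0, [0, -42.0, -51.1], -1.377],
    [0.0, [0, -42.0, -51.1], -1.377],
    [0.0, [0, -42.0, -51.1], -1.377],
    [0.0, [0, -42.0, -51.1], -1.377],
    [0.0, [0, -42.0, -51.1], -1.377],
    [0.0, [0, -42.0, -51.1], -1.377],
    [0.0, [0, -42.0, -51.1], -1.377],
    [0.0, [0, -42.0, -51.1], -1.377],
    [0.0, [0, -42.0, -51.1], -1.377],
    [0.0, [0, -42.0, -51.1], -1.377],
    [0.0, [0, -42.0, -51.1], -1.377],
    [0.0, [0, -42.0, -51.1], -1.377],
    [0.0, [0, -42.0, -51.1], -1.377],
    [0.0, [8, -42.0, -51.1], -1.377],
    [0.0, [10.0, -42.0, -51.1], -1.377],
    [0.0, [10.0, -42.0, -51.1], -1.377]
  ]
}}

```text
t: 2.4
eef_pos: [546.9, -58.6, 303.0]
tcp_rot: [-1.842, 1.566, 2.952]
ft_force: [0.1, 0.1, 0.1]
opening: 0.497
```

Run:
```python
from h import *
c=cam('side'); t=cam('top')
rows([(-33,0,65,0)])
p=c2w(-33,0,113)
print(proj(c,p),proj(c,c2w(-33,0,82)))
im=cv2.resize(c['image'][130:270,190:340],(600,560),interpolation=2)
cv2.imwrite('pics/z2.png',im[:,:,::-1])
```

```text
t 2.5 case [-33.4  -0.6] tipz 115.8 yang -0.001 j [-0.23  0.51  1.85 -0.    0.78 -0.31] op 0.5 F [0.1 0.1 0.5]
(-33, 0, 65) [ 5.08  0.04 -0.07] turn -0.001
[273.88811601 190.02464166] [273.95153812 199.85199766]
```

View pics/z2.png

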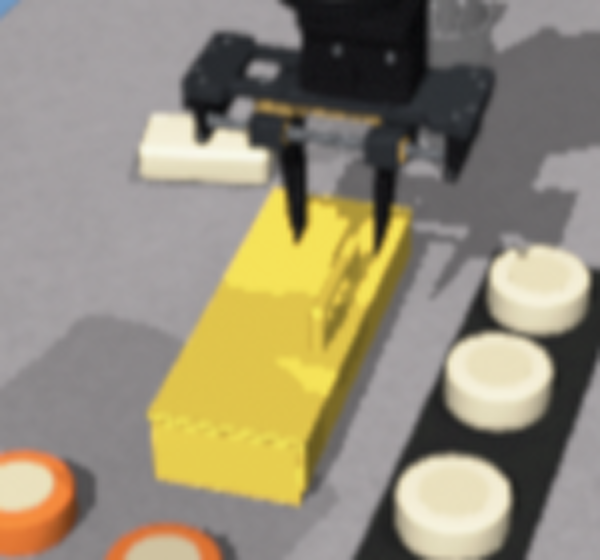

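The fingertips at crop (298,240) and (377,250) straddle the bar, whose middle at about (338,275) matches its projected position. Next I descend and grip.

>>> {"api": "apply_moves", "payload": {
  "series": [
    [0.0, [2.5, 0, 0], 0],
    [0.0, [5.0, 0, 0], 0],
    [0.0, [5.1, 0, 0], 0],
    [1, [5.1, 0, 0], 0],
    [1, [5.1, 0, 0], 0],
    [1, [5.1, 0, 0], 0],
    [1, [5.1, 0, 0], 0],
    [1, [5.1, 0, 0], 0]
  ]
}}

```text
t: 3.5
eef_pos: [548.5, -57.5, 254.1]
tcp_rot: [1.383, 1.567, -0.105]
ft_force: [6.5, 2.2, -2.7]
opening: 0.096
```

Run:
```python
from h import *
s=monitor.state(); x0,y0=w2c(s['eef_pos']);z0=s['eef_pos'][2]-190
T=[]
for th in np.arange(.15,1.21,.15):
    a=np.arctan2(32,-82)-th; r=np.hypot(82,32)
    T.append((round(x0+82+r*np.cos(a),1),round(y0,1),round(z0-32+r*np.sin(a),1),None))
rows(T)
```

```text
t 3.5 case [-32.6   0.2] tipz 64.0 yang 0.0 j [-0.22  0.59  1.88  0.    0.67 -0.31] op 0.1 F [ 6.5  2.2 -2.7]
(np.float64(-26.9), np.float64(0.2), np.float64(76.0)) [-1.2   0.57  0.  ] turn 0
(np.float64(-19.4), np.float64(0.2), np.float64(86.9)) [-2.29  1.33  0.  ] turn 0
(np.float64(-10.5), np.float64(0.2), np.float64(96.6)) [-3.25  2.22  0.  ] turn 0
(np.float64(-0.2), np.float64(0.2), np.float64(104.8)) [-4.07  3.25  0.  ] turn 0
(np.float64(11.2), np.float64(0.2), np.float64(111.4)) [-4.72  4.39  0.  ] turn 0
(np.float64(23.5), np.float64(0.2), np.float64(116.2)) [-5.2   5.63  0.  ] turn 0
(np.float64(36.4), np.float64(0.2), np.float64(119.1)) [-5.49  6.92  0.  ] turn 0
(np.float64(49.5), np.float64(0.2), np.float64(120.1)) [-5.58  8.23  0.01] turn 0
```

>>> {"api": "apply_moves", "payload": {
  "series": [
    [1, [-1.2, 0.57, 0], 0],
    [1, [-2.29, 1.33, 0], 0],
    [1, [-3.25, 2.22, 0], 0],
    [1, [-4.07, 3.25, 0], 0],
    [1, [-4.72, 4.39, 0], 0],
    [1, [-5.2, 5.63, 0], 0],
    [1, [-5.5, 6.92, 0], 0],
    [1, [-5.6, 8.2, 0], 0],
    [0.6, [-5.6, 8.2, 0], 0],
    [0.5, [-5.6, 8.2, 0], 0],
    [0.5, [-8, 8.2, 0], 0],
    [0.5, [-12, 8.2, 0], 0],
    [0.5, [-16, 8.2, 0], 0],
    [0.5, [-16, 8.2, 0], 0]
  ]
}}

```text
t: 5.25
eef_pos: [629.0, -50.6, 416.6]
tcp_rot: [1.346, 1.566, -0.142]
ft_force: [-0.4, 1.4, -0.3]
opening: 0.25
```

Run:
```python
from h import *
c=cam('side','s3.png'); t=cam('top','t3.png')
rows([])
for x in cakes(t): print(x,w2c(x[2]).round(1))
o=np.vstack([cv2.resize(t['image'][130:270,140:380],(480,280)),cv2.resize(c['image'][100:260,180:420],(480,320))])
cv2.imwrite('pics/z3.png',o[:,:,::-1])
```

```text
t 5.35 case [48.1  0.4] tipz 223.2 yang 0.001 j [-0.18  0.49  1.53  0.    1.12 -0.27] op 0.25 F [-1.3 -1.   0. ]
(211, 234, array([420.9, 163.5]), 36.8) [-141.5  231. ]
(169, 233, array([422., 276.]), 36.6) [-131.2  343. ]
(340, 226, array([ 446.5, -181.8]), 36.8) [-144.5 -115.3]
(370, 122, array([ 731. , -263.3]), 55.6) [ 132.3 -220. ]
```

View pics/z3.png

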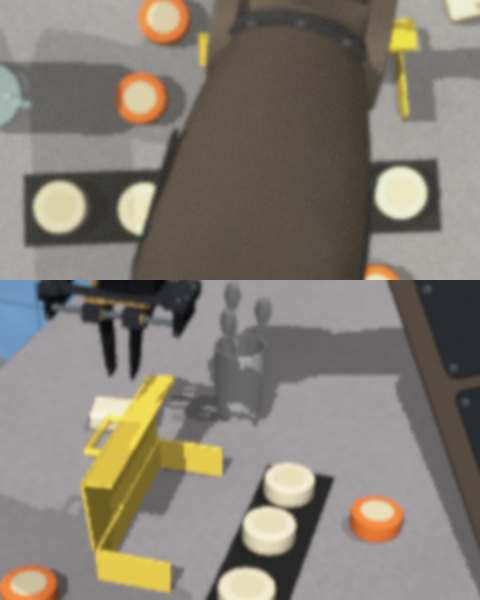

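The lid stands open, with the handle behind it and the flap overhanging forward, and the cakes are undisturbed. Next is the middle cake, D.

Run:
```python
from h import *
rows([(-185,-6,120,np.pi/2),(-185,-6,8,np.pi/2)])
```

```text
t 5.35 case [48.1  0.4] tipz 223.2 yang 0.001 j [-0.18  0.49  1.53  0.    1.12 -0.27] op 0.25 F [-1.3 -1.   0. ]
(-185, -6, 120) [ 10.33 -23.3    0.63] turn -1.57
(-185, -6, 8) [ 21.53 -23.3    0.63] turn -1.57
```

>>> {"api": "apply_moves", "payload": {
  "series": [
    [-0.15, [0, -23.3, 0.63], -1.57],
    [-0.15, [0, -23.3, 0.63], -1.57],
    [-0.15, [0, -23.3, 0.63], -1.57],
    [-0.15, [0, -23.3, 0.63], -1.57],
    [-0.15, [5, -23.3, 0.63], -1.57],
    [-0.15, [10, -23.3, 0.63], -1.57],
    [-0.15, [13, -23.3, 0.63], -1.57],
    [-0.15, [13, -23.3, 0.63], -1.57],
    [-0.15, [13, -23.3, 0.63], -1.57],
    [-0.15, [13, -23.3, 0.63], -1.57]
  ]
}}

```text
t: 6.6
eef_pos: [397.2, -76.2, 282.8]
tcp_rot: [2.714, 1.569, 2.796]
ft_force: [-0.7, 0.3, 0.2]
opening: 0.574
```

Run:
```python
from h import *
rows([(-185,-6,8,np.pi/2)])
c=cam('side'); t=cam('top')
for x in cakes(t): print(x,w2c(x[2]).round(1))
for x in cakes(c): print('s',x,w2c(x[2]).round(1))
```

```text
t 6.6 case [-184.9   -6. ] tipz 92.7 yang 1.57 j [-0.35  0.39  2.21 -0.    0.54 -2.01] op 0.57 F [-0.7  0.3  0.2]
(-185, -6, 8) [ 8.47 -0.01  0.01] turn -0.001
(212, 234, array([420.5, 162.8]), 36.5) [-142.   230.3]
(169, 233, array([422., 276.]), 36.6) [-131.2  343. ]
(252, 231, array([430.3,  54.4]), 36.5) [-141.2  121.4]
(340, 226, array([ 446.5, -180.5]), 36.8) [-144.4 -114. ]
(370, 122, array([ 731.5, -263.6]), 55.4) [ 132.8 -220.3]
s (274, 324, array([419.1, 285.1]), 36.5) [-133.3  352.3]
s (292, 288, array([417.7, 172.3]), 36.2) [-144.  240.]
s (303, 256, array([427.8,  64.3]), 36.4) [-142.8  131.5]
s (316, 216, array([444.5, -97.7]), 57.3) [-139.6  -31.3]
```

>>> {"api": "apply_moves", "payload": {
  "series": [
    [-0.15, [3, 0, 0], 0],
    [-0.15, [6, 0, 0], 0],
    [-0.15, [8.3, 0, 0], 0],
    [-0.15, [8.4, 0, 0], 0],
    [-0.15, [8.4, 0, 0], 0]
  ]
}}

```text
t: 7.32
eef_pos: [397.7, -76.4, 200.1]
tcp_rot: [-1.488, 1.571, -1.407]
ft_force: [-0.4, -0.2, 0.4]
opening: 0.572
```

Run:
```python
from h import *
rows([(-178,-6,8,None),(-90,-3,8,None),(-30,0,8,None)])
c=cam('side','s4.png')
cv2.imwrite('pics/z4.png',cv2.resize(c['image'][130:350,200:400],(600,660))[:600,:,::-1])
```

```text
t 7.33 case [-184.5   -6.2] tipz 10.0 yang 1.57 j [-0.35  0.58  2.27 -0.    0.29 -2.01] op 0.57 F [-0.4 -0.2  0.4]
(-178, -6, 8) [0.2  0.02 0.65] turn 0
(-90, -3, 8) [0.2  0.33 9.45] turn 0
(-30, 0, 8) [ 0.2   0.63 15.45] turn 0
```

View pics/z4.png

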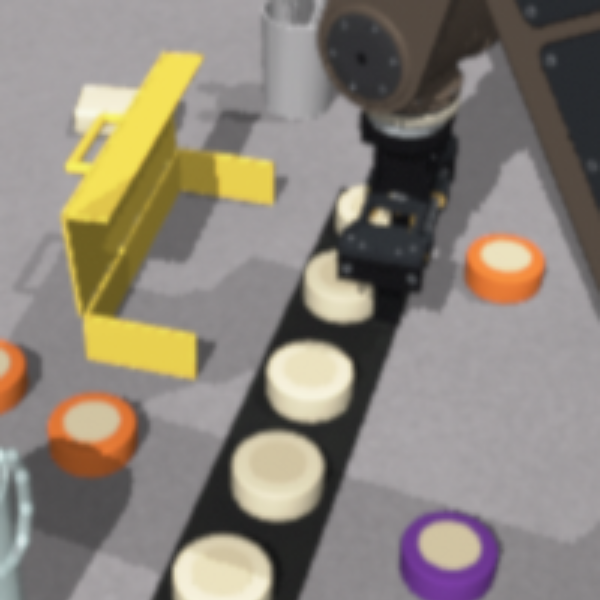

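The fingers stand behind cake D at crop (340,280) and clear of its neighbours. Pushing it straight in.

>>> {"api": "apply_moves", "payload": {
  "series": [
    [-0.15, [0.2, 0, 0.5], 0],
    [-0.15, [0.2, 0, 1.0], 0],
    [-0.15, [0.2, 0.05, 1.7], 0],
    [-0.15, [0.2, 0.1, 2.5], 0],
    [-0.15, [0.2, 0.1, 3.3], 0],
    [-0.15, [0.2, 0.15, 4.2], 0],
    [-0.15, [0.2, 0.2, 5.1], 0],
    [-0.15, [0.2, 0.2, 6.0], 0],
    [-0.15, [0.2, 0.25, 6.9], 0],
    [-0.15, [0.2, 0.3, 7.8], 0],
    [-0.15, [0.2, 0.35, 8.7], 0],
    [-0.15, [0.2, 0.4, 9.6], 0],
    [-0.15, [0.2, 0.4, 10.5], 0],
    [-0.15, [0.2, 0.4, 11.4], 0],
    [-0.15, [0.2, 0.4, 12.3], 0],
    [-0.15, [0.2, 0.4, 13.1], 0],
    [-0.15, [0.2, 0.4, 13.8], 0],
    [-0.15, [0.2, 0.4, 14.3], 0],
    [-0.15, [0.2, 0.4, 14.7], 0],
    [-0.15, [0.2, 0.4, 14.7], 0]
  ]
}}

```text
t: 9.88
eef_pos: [544.1, -60.3, 197.7]
tcp_rot: [-0.31, 1.57, -0.228]
ft_force: [-0.4, 0.6, 0.6]
opening: 0.573
```

Run:
```python
from h import *
rows([])
c=cam('side','s5.png')
o=cv2.resize(c['image'][130:290,200:400],(600,480))
cv2.imwrite('pics/z5.png',o[:,:,::-1])
```

```text
t 9.88 case [-37.2  -2.2] tipz 7.6 yang 1.57 j [-0.23  0.68  1.92  0.    0.54 -1.88] op 0.57 F [-0.4  0.6  0.6]
```

View pics/z5.png

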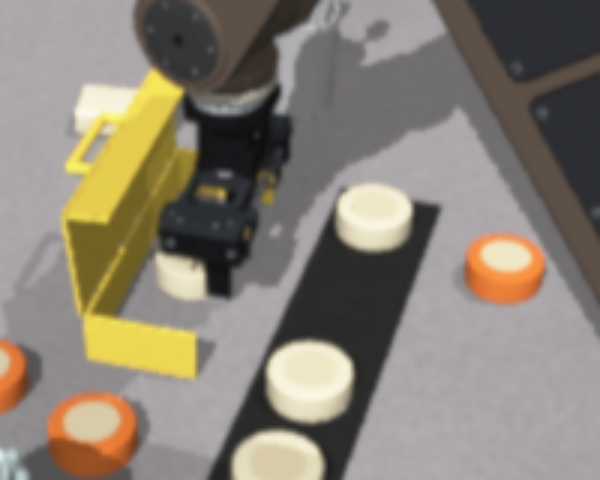

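Cake D now lies inside the case, at about (-5,-2) in the case frame. I retreat and plan curved cradle pushes for E and C.

```bash
cat >> h.py <<'E'
def push(x0,y0,h0,x1,y1,d=32,step=9.):
    """cake path: heading h0 until y1, then turn straight while going to x1; tool poses"""
    P=[];xs=x0+(y1-y0)/np.tan(h0); n=int(np.ceil(np.hypot(xs-x0,y1-y0)/step))
    P+=[(x0+(xs-x0)*i/n,y0+(y1-y0)*i/n,h0) for i in range(n+1)]
    m=int(np.ceil((x1-xs)/step)); P+=[(xs+(x1-xs)*i/m,y1,h0*max(0,1-i/m/.6)) for i in range(1,m+1)]
    return [(round(x-d*np.cos(h),1),round(y-d*np.sin(h),1),8,np.pi/2+h) for x,y,h in P]
E
python3 - <<'E'
from h import *
h=.5
rows([(-105,-2,8,None),(-105,-2,60,None),(-144.5-42*np.cos(h),-114-42*np.sin(h),60,np.pi/2+h)])
E
```

```text
t 9.93 case [-37.3  -2.2] tipz 7.6 yang 1.57 j [-0.23  0.68  1.92 -0.    0.54 -1.88] op 0.58 F [-1.1  1.  -0.6]
(-105, -2, 8) [-0.05  0.02 -6.77] turn 0
(-105, -2, 60) [-5.25  0.02 -6.77] turn 0
(np.float64(-181.35846759939565), np.float64(-134.13587262137654), 60) [ -5.25 -13.2  -14.4 ] turn -0.5
```

>>> {"api": "apply_moves", "payload": {
  "series": [
    [-0.15, [0, 0, -1.5], 0],
    [-0.15, [0, 0, -4], 0],
    [-0.15, [0, 0, -6.8], 0],
    [-0.15, [-3, 0, -6.8], 0],
    [-0.15, [-6, 0, -6.8], 0],
    [-0.15, [-6, -6, -10], -0.2],
    [-0.15, [-6, -13.2, -14.4], -0.5],
    [-0.15, [-6, -13.2, -14.4], -0.5],
    [-0.15, [-6, -13.2, -14.4], -0.5],
    [-0.15, [-6, -13.2, -14.4], -0.5]
  ]
}}

```text
t: 11.18
eef_pos: [416.3, -193.7, 257.0]
tcp_rot: [-2.683, 1.55, -2.11]
ft_force: [0.2, 0.1, 0.2]
opening: 0.577
```

Run:
```python
from h import *
rows([])
t=cam('top','t6.png');c=cam('side','s6.png')
for x in cakes(t): print(x,w2c(x[2]).round(1))
for x in cakes(c): print('s',x,w2c(x[2]).round(1))
h=.5
rows([(-144.5-41*np.cos(h),-114-41*np.sin(h),8,np.pi/2+h)]+push(-144.5,-114,.5,-5,-79))
```

```text
t 11.18 case [-175.6 -124.7] tipz 66.9 yang 2.062 j [-0.58  0.5   2.1  -0.04  0.54 -2.69] op 0.58 F [0.2 0.1 0.2]
(212, 234, array([420.7, 163.2]), 36.5) [-141.8  230.7]
(169, 233, array([422. , 276.1]), 37.2) [-131.2  343.1]
(252, 231, array([430.7,  54.5]), 36.6) [-140.8  121.5]
(294, 177, array([575.2, -56.1]), 37.2) [-5.9 -0.6]
(370, 122, array([ 731.5, -263.6]), 55.4) [ 132.8 -220.3]
s (274, 324, array([419.4, 284.7]), 36.7) [-133.1  351.9]
s (292, 288, array([417.8, 172.5]), 36.0) [-143.9  240.2]
s (303, 256, array([427.9,  64.3]), 36.5) [-142.7  131.5]
s (264, 217, array([571. , -44.5]), 36.8) [-9.1 11.3]
s (324, 201, array([ 441.9, -168.7]), 37.1) [-148.  -101.9]
t 11.28 case [-175.1 -124.3] tipz 66.9 yang 2.063 j [-0.57  0.5   2.1  -0.04  0.54 -2.69] op 0.57 F [ 0.  -0.3  0.1]
(np.float64(-180.4808850375053), np.float64(-133.65644708277233), 8) [ 5.91 -0.51 -0.8 ] turn -0.008
(np.float64(-172.6), np.float64(-129.3), 8) [ 5.89 -0.5   0.1 ] turn -0.008
(np.float64(-165.5), np.float64(-125.5), 8) [ 5.88 -0.5   0.9 ] turn -0.008
(np.float64(-158.3), np.float64(-121.6), 8) [ 5.86
[... 512 characters left out ...]
(-94.3), 8) [ 5.75 -0.45  7.4 ] turn -0.008
(np.float64(-101.4), np.float64(-91.7), 8) [ 5.74 -0.55  8.15] turn 0.085
(np.float64(-94.1), np.float64(-88.9), 8) [ 5.73 -0.65  8.92] turn 0.178
(np.float64(-86.5), np.float64(-86.1), 8) [ 5.71 -0.76  9.73] turn 0.27
(np.float64(-78.6), np.float64(-83.1), 8) [ 5.7  -0.87 10.56] turn 0.363
(np.float64(-70.5), np.float64(-80.2), 8) [ 5.68 -1.   11.41] turn 0.455
(np.float64(-62.1), np.float64(-79.0), 8) [ 5.67 -1.29 12.21] turn 0.492
(np.float64(-53.8), np.float64(-79.0), 8) [ 5.66 -1.68 12.94] turn 0.492
(np.float64(-45.4), np.float64(-79.0), 8) [ 5.65 -2.08 13.68] turn 0.492
(np.float64(-37.0), np.float64(-79.0), 8) [ 5.64 -2.48 14.42] turn 0.492
```

Joint 6 reached its limit, so I'll turn the tool the other half-turn, which gives the same grasp.

>>> {"api": "apply_moves", "payload": {
  "series": [
    [-0.15, [0, 0, 0], 0.18],
    [-0.15, [0, 0, 0], 0.36],
    [-0.15, [0, 0, 0], 0.54],
    [-0.15, [0, 0, 0], 0.72],
    [-0.15, [0, 0, 0], 0.9],
    [-0.15, [0, 0, 0], 1.08],
    [-0.15, [0, 0, 0], 1.26],
    [-0.15, [0, 0, 0], 1.44],
    [-0.15, [0, 0, 0], 1.62],
    [-0.15, [0, 0, 0], 1.8],
    [-0.15, [0, 0, 0], 1.98],
    [-0.15, [0, 0, 0], 2.16],
    [-0.15, [0, 0, 0], 2.34],
    [-0.15, [0, 0, 0], 2.52],
    [-0.15, [0, 0, 0], 2.7],
    [-0.15, [0, 0, 0], 2.88],
    [-0.15, [0, 0, 0], 3.06],
    [-0.15, [0, 0, 0], 3.13],
    [-0.15, [0, 0, 0], 3.13]
  ]
}}

```text
t: 13.65
eef_pos: [416.9, -193.4, 256.9]
tcp_rot: [0.453, 1.55, -2.102]
ft_force: [0.1, 1.1, 0.1]
opening: 0.576
```

Run:
```python
from h import *
print(R.from_euler('xyz',monitor.state()['tcp_rot']).as_matrix().round(3))
h=.5
rows([(-144.5-41*np.cos(h),-114-41*np.sin(h),8,np.pi/2+h)])
```

```text
[[-0.011  0.554 -0.833]
 [-0.018 -0.833 -0.554]
 [-1.     0.009  0.019]]
t 13.65 case [-174.9 -124.4] tipz 66.8 yang -1.066 j [-0.57  0.5   2.1  -0.04  0.54  0.44] op 0.58 F [0.1 1.1 0.1]
(np.float64(-180.4808850375053), np.float64(-133.65644708277233), 8) [5.91 0.49 0.83] turn 0.005
```

```bash
sed -i "s/p=np.array(s\['eef_pos'\])$/p=np.array(s['eef_pos'])+env.tcp_to_tips*M[:,0]/; s/p\[2\]-env.tcp_to_tips,1/p[2],1/; s/c2w(x,y,z+env.tcp_to_tips)-p/c2w(x,y,z)-p/" h.py
python3 - <<'E'
from h import *
h=.5
rows([(-144.5-41*np.cos(h),-114-41*np.sin(h),8,np.pi/2+h)])
E
```

```text
t 13.65 case [-177.2 -127.6] tipz 66.9 yang -1.066 j [-0.57  0.5   2.1  -0.04  0.54  0.44] op 0.58 F [0.1 1.1 0.1]
(np.float64(-180.4808850375053), np.float64(-133.65644708277233), 8) [5.9  0.32 0.47] turn 0.005
```

>>> {"api": "apply_moves", "payload": {
  "series": [
    [-0.15, [1, 0.32, 0.47], 0],
    [-0.15, [3, 0.32, 0.47], 0],
    [-0.15, [5, 0.32, 0.47], 0],
    [-0.15, [5.8, 0.32, 0.47], 0],
    [-0.15, [5.8, 0.32, 0.47], 0]
  ]
}}

```text
t: 14.28
eef_pos: [413.9, -200.5, 198.6]
tcp_rot: [0.4, 1.55, -2.157]
ft_force: [-0.4, -0.0, 0.5]
opening: 0.576
```

Run:
```python
from h import *
rows(push(-144.5,-114,.5,-5,-79,32,10))
c=cam('side');[print('s',x,w2c(x[2]).round(1)) for x in cakes(c)]
cv2.imwrite('pics/z7.png',cv2.resize(c['image'][130:290,200:400],(600,480))[:,:,::-1])
```

```text
t 14.28 case [-181.  -134.4] tipz 8.5 yang -1.068 j [-0.59  0.61  2.14 -0.05  0.39  0.45] op 0.58 F [-0.4 -0.   0.5]
(np.float64(-172.6), np.float64(-129.3), 8) [ 0.04 -0.04 -0.98] turn 0.002
(np.float64(-164.6), np.float64(-125.0), 8) [ 0.02 -0.03 -1.89] turn 0.002
(np.float64(-156.6), np.float64(-120.6), 8) [ 0.   -0.03 -2.81] turn 0.002
(np.float64(-148.6), np.float64(-116.2), 8) [-0.02 -0.03 -3.72] turn 0.002
(np.float64(-140.5), np.float64(-111.8), 8) [-0.04 -0.03 -4.64] turn 0.002
(np.float64(-132.5), np.float64(-107.5), 8) [-0.05 -0.02 -5.55] turn 0.002
(np.float64(-124.5), np.float64(-103.1), 8) [-0.07 -0.02 -6.46] turn 0.002
(np.float64(-116.5), np.float64(-98.7), 8) [-0.09 -0.02 -7.37] turn 0.002
(np.float64(-108.5), np.float64(-94.3), 8) [-0.11 -0.02 -8.29] turn 0.002
(np.float64(-100.5), np.float64(-91.3), 8) [-0.12  0.1  -9.13] turn 0.107
(np.float64(-92.2), np.float64(-88.2), 8) [ -0.14   0.23 -10.01] turn 0.211
(np.float64(-83.6), np.float64(-85.0), 8) [ -0.15   0.36 -10.92] turn 0.315
(np.float64(-74.6), np.float64(-81.7), 8) [ -0.17   0.51 -11.86] turn 0.419
(np.float64(-65.3), np.float64(-79.0), 8) [ -0.19   0.72 -12.81] turn 0.502
(np.float64(-55.9), np.float64(-79.0), 8) [ -0.2    1.17 -13.63] turn 0.502
(np.float64(-46.4), np.float64(-79.0), 8) [ -0.21   1.63 -14.46] turn 0.502
(np.float64(-37.0), np.float64(-79.0), 8) [ -0.22   2.08 -15.29] turn 0.502
s (274, 324, array([419.4, 284.7]), 36.7) [-133.1  351.9]
s (292, 288, array([417.8, 172.5]), 36.0) [-143.9  240.2]
s (303, 256, array([427.6,  65. ]), 36.6) [-143.   132.2]
s (264, 218, array([570. , -43.2]), 36.7) [-10.   12.7]
s (324, 201, array([ 442.5, -168.3]), 36.4) [-147.4 -101.5]
```

View pics/z7.png

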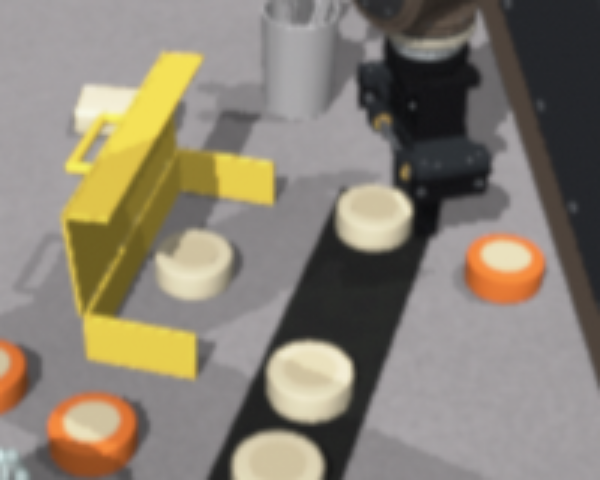

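Cake D at crop (195,265) is inside the case, and the gripper is behind E at (374,215). Pushing E.

>>> {"api": "apply_moves", "payload": {
  "series": [
    [-0.15, [0.04, -0.04, -0.5], 0],
    [-0.15, [0.04, -0.04, -1.0], 0],
    [-0.15, [0.02, -0.03, -1.9], 0],
    [-0.15, [0, -0.03, -2.8], 0],
    [-0.15, [-0.02, -0.03, -3.7], 0],
    [-0.15, [-0.04, -0.03, -4.6], 0],
    [-0.15, [-0.05, -0.02, -5.5], 0],
    [-0.15, [-0.07, -0.02, -6.4], 0],
    [-0.15, [-0.09, -0.02, -7.4], 0],
    [-0.15, [-0.11, -0.02, -8.3], 0],
    [-0.15, [-0.12, 0.1, -9.1], 0.1],
    [-0.15, [-0.14, 0.23, -10.0], 0.21],
    [-0.15, [-0.15, 0.36, -10.9], 0.31],
    [-0.15, [-0.17, 0.51, -11.8], 0.42],
    [-0.15, [-0.19, 0.72, -12.8], 0.5],
    [-0.15, [-0.2, 1.17, -13.6], 0.5],
    [-0.15, [-0.21, 1.55, -14.3], 0.5],
    [-0.15, [-0.22, 1.85, -14.9], 0.5],
    [-0.15, [-0.22, 2.05, -15.25], 0.5],
    [-0.15, [-0.22, 2.05, -15.25], 0.5]
  ]
}}

```text
t: 16.82
eef_pos: [552.7, -133.4, 198.6]
tcp_rot: [0.979, 1.55, -2.078]
ft_force: [-0.6, -0.2, -0.2]
opening: 0.574
```

Run:
```python
from h import *
rows([(-105,-79,8,None),(-105,-79,60,None)])
```

```text
t 16.82 case [-36.9 -79.1] tipz 8.5 yang -1.569 j [-0.35  0.69  1.87 -0.04  0.58  1.17] op 0.57 F [-0.6 -0.2 -0.2]
(-105, -79, 8) [ 0.13 -0.03  6.81] turn 0
(-105, -79, 60) [-5.07  0.06  6.87] turn 0
```

>>> {"api": "apply_moves", "payload": {
  "series": [
    [-0.15, [0.1, 0, 1.5], 0],
    [-0.15, [0.1, 0, 4], 0],
    [-0.15, [0.1, 0, 6.8], 0],
    [-0.15, [-2.5, 0.05, 6.8], 0],
    [-0.15, [-5.1, 0.05, 6.9], 0],
    [-0.15, [-5.1, 0.05, 6.9], 0]
  ]
}}

```text
t: 17.58
eef_pos: [483.5, -138.9, 251.8]
tcp_rot: [1.089, 1.55, -1.969]
ft_force: [-0.9, 0.6, -0.2]
opening: 0.574
```

Run:
```python
from h import *
c=cam('side');[print('s',x,w2c(x[2]).round(1)) for x in cakes(c)]
h=-.6
rows([(-141-41*np.cos(h),121.5-41*np.sin(h),60,np.pi/2+h)])
```

```text
s (274, 324, array([419.6, 284.7]), 36.7) [-132.9  351.8]
s (292, 288, array([417.8, 172.5]), 36.0) [-143.9  240.2]
s (303, 256, array([427.8,  64.8]), 36.6) [-142.8  132. ]
s (268, 210, array([574.1, -80.1]), 58.9) [ -8.9 -24.4]
t 17.62 case [-106.1  -78.9] tipz 60.7 yang -1.569 j [-0.41  0.55  2.   -0.04  0.59  1.11] op 0.57 F [-0.3  0.2 -0.3]
(np.float64(-174.8387602112968), np.float64(144.65034140919644), 60) [ -0.25 -22.36   6.84] turn 0.602
```

>>> {"api": "apply_moves", "payload": {
  "series": [
    [-0.15, [-0.3, -5, 4], 0.1],
    [-0.15, [-0.3, -11, 6.8], 0.3],
    [-0.15, [-0.3, -17, 6.8], 0.5],
    [-0.15, [-0.3, -22.4, 6.8], 0.6],
    [-0.15, [-0.3, -22.4, 6.8], 0.6],
    [-0.15, [-0.3, -22.4, 6.8], 0.6],
    [-0.15, [-0.3, -22.4, 6.8], 0.6]
  ]
}}

```text
t: 18.5
eef_pos: [397.6, 78.1, 250.0]
tcp_rot: [1.527, 1.549, -2.13]
ft_force: [0.4, -0.4, -0.4]
opening: 0.571
```

Run:
```python
from h import *
t=cam('top')
for x in cakes(t): print(x,w2c(x[2]).round(1))
h=-.6
print(R.from_euler('xyz',monitor.state()['tcp_rot']).as_matrix()[:,0].round(3))
rows([(-141-41*np.cos(h),121.5-41*np.sin(h),8,np.pi/2+h)])
```

```text
(169, 233, array([421.9, 275.7]), 36.5) [-131.3  342.7]
(308, 176, array([579.5, -94.3]), 74.3) [ -4.7 -39. ]
(370, 122, array([ 731.5, -263.6]), 55.4) [ 132.8 -220.3]
[-0.011 -0.018 -1.   ]
t 18.55 case [-174.1  144.3] tipz 60.0 yang -2.169 j [ 0.03  0.46  2.23 -0.04  0.46  2.16] op 0.57 F [-0.3  0.4 -0.6]
(np.float64(-174.8387602112968), np.float64(144.65034140919644), 8) [ 5.2  -0.1   0.08] turn 0.001
```

>>> {"api": "apply_moves", "payload": {
  "series": [
    [-0.15, [1, -0.1, 0.1], 0],
    [-0.15, [3, -0.1, 0.1], 0],
    [-0.15, [4.8, -0.1, 0.1], 0],
    [-0.15, [5.1, -0.1, 0.1], 0],
    [-0.15, [5.1, -0.1, 0.1], 0]
  ]
}}

```text
t: 19.18
eef_pos: [396.8, 78.9, 199.3]
tcp_rot: [1.532, 1.549, -2.126]
ft_force: [0.3, 0.1, 1.0]
opening: 0.573
```

Run:
```python
from h import *
rows(push(-141,121.5,-.6,-5,79,32,10))
c=cam('side');[print('s',x,w2c(x[2]).round(1)) for x in cakes(c)]
```

```text
t 19.18 case [-174.9  145.4] tipz 9.2 yang -2.169 j [ 0.04  0.58  2.27 -0.06  0.31  2.18] op 0.57 F [0.3 0.1 1. ]
(np.float64(-167.4), np.float64(139.6), 8) [ 0.12  0.05 -0.95] turn 0.001
(np.float64(-159.6), np.float64(134.3), 8) [ 0.12  0.05 -1.89] turn 0.001
(np.float64(-151.9), np.float64(128.9), 8) [ 0.12  0.06 -2.83] turn 0.001
(np.float64(-144.1), np.float64(123.6), 8) [ 0.12  0.06 -3.78] turn 0.001
(np.float64(-136.3), np.float64(118.3), 8) [ 0.12  0.06 -4.72] turn 0.001
(np.float64(-128.6), np.float64(113.0), 8) [ 0.12  0.06 -5.65] turn 0.001
(np.float64(-120.8), np.float64(107.7), 8) [ 0.12  0.06 -6.6 ] turn 0.001
(np.float64(-113.1), np.float64(102.4), 8) [ 0.12  0.06 -7.53] turn 0.001
(np.float64(-105.3), np.float64(97.1), 8) [ 0.12  0.06 -8.47] turn 0.001
(np.float64(-98.1), np.float64(93.6), 8) [ 0.11 -0.05 -9.27] turn -0.124
(np.float64(-90.5), np.float64(90.0), 8) [  0.11  -0.19 -10.1 ] turn -0.249
(np.float64(-82.4), np.float64(86.1), 8) [  0.11  -0.32 -10.99] turn -0.374
(np.float64(-73.8), np.float64(82.2), 8) [  0.1   -0.48 -11.92] turn -0.499
(np.float64(-64.7), np.float64(79.0), 8) [  0.1   -0.73 -12.85] turn -0.599
(np.float64(-55.5), np.float64(79.0), 8) [  0.08  -1.25 -13.61] turn -0.599
(np.float64(-46.2), np.float64(79.0), 8) [  0.07  -1.77 -14.38] turn -0.599
(np.float64(-37.0), np.float64(79.0), 8) [  0.06  -2.29 -15.14] turn -0.599
s (274, 324, array([419.1, 285.1]), 36.5) [-133.3  352.3]
s (292, 288, array([417.7, 172.3]), 36.2) [-144.  240.]
s (268, 210, array([574.1, -80.1]), 58.9) [ -8.9 -24.4]
```

>>> {"api": "apply_moves", "payload": {
  "series": [
    [-0.15, [0.1, 0.03, -0.5], 0],
    [-0.15, [0.1, 0.05, -1.0], 0],
    [-0.15, [0.1, 0.05, -1.9], 0],
    [-0.15, [0.1, 0.05, -2.8], 0],
    [-0.15, [0.1, 0.05, -3.75], 0],
    [-0.15, [0.1, 0.05, -4.7], 0],
    [-0.15, [0.1, 0.05, -5.6], 0],
    [-0.15, [0.1, 0.05, -6.6], 0],
    [-0.15, [0.1, 0.05, -7.5], 0],
    [-0.15, [0.1, 0.05, -8.45], 0],
    [-0.15, [0.1, -0.05, -9.25], -0.12],
    [-0.15, [0.1, -0.19, -10.1], -0.25],
    [-0.15, [0.1, -0.32, -11.0], -0.37],
    [-0.15, [0.1, -0.48, -11.9], -0.5],
    [-0.15, [0.1, -0.73, -12.8], -0.6],
    [-0.15, [0.08, -1.25, -13.6], -0.6],
    [-0.15, [0.07, -1.7, -14.25], -0.6],
    [-0.15, [0.06, -2.05, -14.8], -0.6],
    [-0.15, [0.06, -2.25, -15.1], -0.6],
    [-0.15, [0.06, -2.25, -15.1], -0.6]
  ]
}}

```text
t: 21.72
eef_pos: [539.5, 24.4, 198.3]
tcp_rot: [0.987, 1.55, -2.07]
ft_force: [-0.4, -0.4, 0.8]
opening: 0.574
```

Run:
```python
from h import *
rows([(-105,79,8,None),(-105,79,220,None),(120,100,220,None)])
```

```text
t 21.73 case [-37.   79.2] tipz 8.2 yang -1.569 j [-0.07  0.67  1.94 -0.04  0.54  1.44] op 0.57 F [-0.4 -0.4  0.8]
(-105, 79, 8) [0.1  0.01 6.8 ] turn 0
(-105, 79, 220) [-21.1    0.38   7.04] turn 0
(120, 100, 220) [-21.39  -1.69 -15.46] turn 0
```

Retreat, lift high, and look.

>>> {"api": "apply_moves", "payload": {
  "series": [
    [-0.15, [0.1, 0, 1.5], 0],
    [-0.15, [0.1, 0, 4], 0],
    [-0.15, [0.1, 0, 6.8], 0],
    [-0.15, [-5, 0.1, 6.8], 0],
    [-0.15, [-11, 0.2, 6.9], 0],
    [-0.15, [-17, 0.3, 7], 0],
    [-0.15, [-21.3, 0.4, 7], 0],
    [-0.15, [-21.3, 0.4, 7], 0]
  ]
}}

```text
t: 22.72
eef_pos: [472.0, 18.3, 415.1]
tcp_rot: [1.289, 1.552, -1.769]
ft_force: [0.7, -1.0, -1.9]
opening: 0.571
```

Run:
```python
from h import *
c=cam('side');[print('s',x,w2c(x[2]).round(1)) for x in cakes(c)]
t=cam('top');[print('t',x,w2c(x[2]).round(1)) for x in cakes(t)]
o=np.vstack([cv2.resize(t['image'][130:270,140:380],(480,280)),cv2.resize(c['image'][100:260,180:420],(480,320))])
cv2.imwrite('pics/z8.png',o[:,:,::-1])
rows([(-105,79,215,None),(125,0,215,None),(125,0,110,None)])
```

```text
s (274, 324, array([418.9, 285.2]), 36.4) [-133.5  352.4]
s (292, 288, array([417.7, 172.6]), 36.0) [-144.   240.3]
s (261, 215, array([582.5, -52.3]), 80.2) [1.7 2.6]
t (169, 233, array([421.8, 276. ]), 36.1) [-131.4  343. ]
t (309, 174, array([583.6, -95.9]), 72.6) [ -0.8 -41. ]
t (370, 122, array([ 731.5, -263.6]), 55.4) [ 132.8 -220.3]
t 22.82 case [-105.    78.8] tipz 221.8 yang -1.569 j [-0.1   0.27  1.91 -0.02  0.97  1.4 ] op 0.58 F [ 0.6  0.2 -0.8]
(-105, 79, 215) [ 0.68 -0.04 -0.01] turn 0
(125, 0, 215) [  0.55   7.9  -23.  ] turn 0
(125, 0, 110) [ 11.05   7.72 -23.12] turn 0
```

View pics/z8.png

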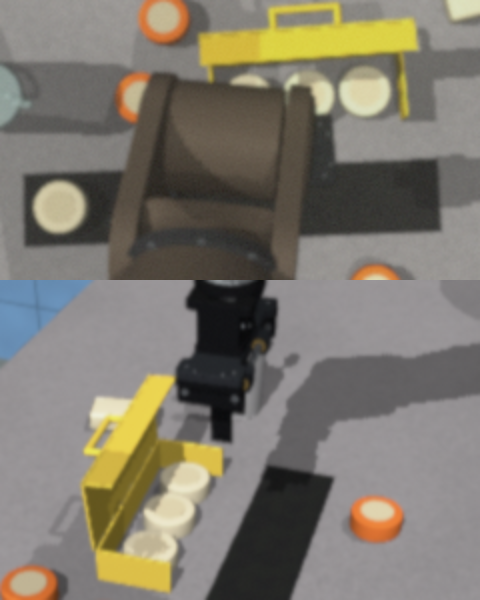

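Three cakes sit between the side walls at lower-crop (185,480), (168,513) and (150,548), and the lid is open. The other two cakes are unmoved. Now over the lid to a place behind the handle, with the fingers shut.

>>> {"api": "apply_moves", "payload": {
  "series": [
    [1, [0, 2, -5], 0],
    [1, [0, 4, -11], 0],
    [1, [0, 6, -17], 0],
    [1, [0, 7.9, -23.0], 0],
    [1, [0, 7.9, -23.0], 0],
    [1, [0, 7.9, -23.0], 0],
    [1, [5, 7.8, -23.0], 0],
    [1, [9, 7.8, -23.1], 0],
    [1, [10.8, 7.7, -23.1], 0],
    [1, [10.8, 7.7, -23.1], 0]
  ]
}}

```text
t: 24.08
eef_pos: [707.1, -40.7, 302.4]
tcp_rot: [0.897, 1.549, -2.16]
ft_force: [0.2, -1.0, 0.1]
opening: 0.006
```

Run:
```python
from h import *
T=[]
for th in np.arange(1.65,0,-.1):
    a=np.arctan2(32,-82)-th; r=np.hypot(82,32)
    T.append((round(49+r*np.cos(a)+15,1),0,round(50+r*np.sin(a)-14,1),None))
rows(T)
c=cam('side');cv2.imwrite('pics/z9.png',cv2.resize(c['image'][100:260,180:420],(600,400))[:,:,::-1])
```

```text
t 24.07 case [124.3   0.6] tipz 112.4 yang -1.569 j [-0.15  0.71  1.43 -0.02  1.01  1.35] op 0.01 F [ 0.2 -1.   0.1]
(np.float64(102.4), 0, np.float64(115.2)) [-0.25  0.06  2.2 ] turn 0
(np.float64(94.3), 0, np.float64(118.6)) [-0.58  0.07  3.01] turn 0
(np.float64(85.9), 0, np.float64(121.3)) [-0.84  0.07  3.85] turn 0
(np.float64(77.3), 0, np.float64(123.0)) [-1.    0.07  4.72] turn 0
(np.float64(68.5), 0, np.float64(123.9)) [-1.08  0.07  5.6 ] turn 0
(np.float64(59.7), 0, np.float64(123.9)) [-1.07  0.07  6.48] turn 0
(np.float64(51.0), 0, np.float64(123.1)) [-0.97  0.07  7.35] turn 0
(np.float64(42.3), 0, np.float64(121.3)) [-0.78  0.06  8.21] turn 0
(np.float64(33.9), 0, np.float64(118.7)) [-0.51  0.05  9.05] turn 0
(np.float64(25.8), 0, np.float64(115.3)) [-0.16  0.05  9.86] turn 0
(np.float64(18.1), 0, np.float64(111.1)) [ 0.27  0.04 10.62] turn 0
(np.float64(10.8), 0, np.float64(106.1)) [ 0.78  0.03 11.34] turn 0
(np.float64(4.1), 0, np.float64(100.5)) [ 1.35  0.02 12.01] turn 0
(np.float64(-2.1), 0, np.float64(94.2)) [1.990e+00 1.000e-02 1.262e+01] turn 0
(np.float64(-7.5), 0, np.float64(87.3)) [ 2.680e+00 -1.000e-02  1.315e+01] turn 0
(np.float64(-12.3), 0, np.float64(79.9)) [ 3.43 -0.02 13.62] turn 0
(np.float64(-16.3), 0, np.float64(72.1)) [ 4.22 -0.03 14.01] turn 0
```

View pics/z9.png

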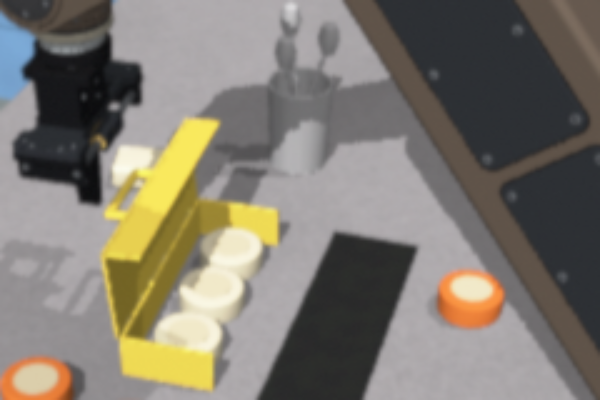

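The shut fingers at crop (90,195) stand behind the handle bar at (120,190), and the bar's path is clear. Sweeping the lid shut along the arc.

>>> {"api": "apply_moves", "payload": {
  "series": [
    [1, [-0.25, 0.06, 1.2], 0],
    [1, [-0.25, 0.06, 2.2], 0],
    [1, [-0.58, 0.07, 3.0], 0],
    [1, [-0.84, 0.07, 3.85], 0],
    [1, [-1.0, 0.07, 4.7], 0],
    [1, [-1.08, 0.07, 5.6], 0],
    [1, [-1.07, 0.07, 6.5], 0],
    [1, [-0.97, 0.07, 7.35], 0],
    [1, [-0.78, 0.06, 8.2], 0],
    [1, [-0.5, 0.05, 9.05], 0],
    [1, [-0.16, 0.05, 9.85], 0],
    [1, [0.27, 0.04, 10.6], 0],
    [1, [0.78, 0.03, 11.35], 0],
    [1, [1.35, 0.02, 12.0], 0],
    [1, [2.0, 0, 12.6], 0],
    [1, [2.7, 0, 13.15], 0],
    [1, [3.4, 0, 13.6], 0],
    [1, [3.9, 0, 13.8], 0],
    [1, [3.9, 0, 13.8], 0]
  ]
}}

```text
t: 26.5
eef_pos: [569.6, -53.3, 265.0]
tcp_rot: [0.917, 1.549, -2.14]
ft_force: [0.5, -0.1, 0.6]
opening: 0.001
```

>>> {"api": "apply_moves", "payload": {
  "series": [
    [1, [-0.5, 0, -1.0], 0],
    [1, [-4, 0, -2], 0],
    [1, [-10, 0, -3], 0],
    [1, [-16, 0, -3], 0],
    [1, [-16, 0, -3], 0],
    [1, [-16, 0, -3], 0],
    [1, [-16, 0, -3], 0],
    [1, [-16, 0, -3], 0]
  ]
}}

```text
t: 27.5
eef_pos: [601.4, -47.9, 423.8]
tcp_rot: [0.87, 1.549, -2.187]
ft_force: [0.1, 0.2, -0.8]
opening: 0.008
```

Run:
```python
from h import *
rows([])
c=cam('side'); t=cam('top')
[print('t',x,w2c(x[2]).round(1)) for x in cakes(t)]
[print('s',x,w2c(x[2]).round(1)) for x in cakes(c)]
a=c['image'];b=cv2.imread('pics/side0.png')[:,:,::-1]
f=lambda i:cv2.resize(i[130:290,180:340],(400,400),interpolation=2)
cv2.imwrite('pics/z10.png',np.hstack([f(b),f(a)])[:,:,::-1])
for im in(b,a):
    k=yellow({'image':np.ascontiguousarray(im)})[1];print(cv2.boundingRect(k),cv2.contourArea(k))
```

```text
t 27.5 case [18.3  2.2] tipz 233.8 yang -1.569 j [-0.19  0.44  1.59 -0.02  1.12  1.31] op 0.01 F [ 0.1  0.2 -0.8]
t (211, 234, array([420.8, 163.4]), 36.8) [-141.7  230.9]
t (169, 233, array([422., 276.]), 36.6) [-131.2  343. ]
t (370, 122, array([ 731.5, -263.6]), 55.4) [ 132.8 -220.3]
s (274, 324, array([419.1, 285.1]), 36.4) [-133.3  352.3]
s (292, 288, array([418. , 172.1]), 36.3) [-143.7  239.8]
s (242, 167, array([ 727.1, -251.3]), 53.3) [ 129.4 -207.7]
(228, 178, 64, 77) 2951.0
(228, 178, 64, 77) 2921.5
```

View pics/z10.png

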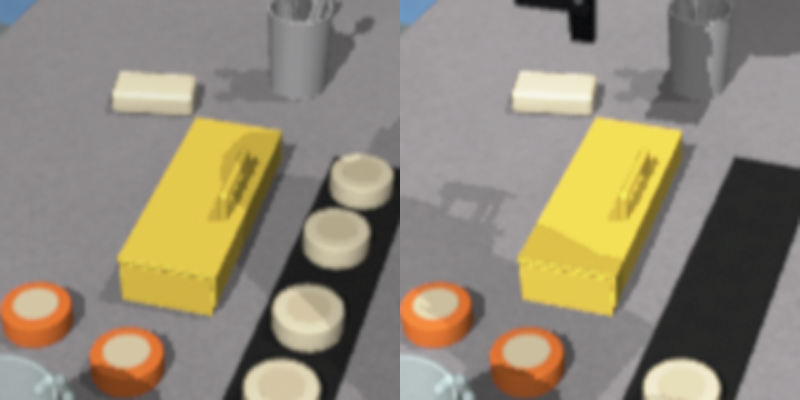

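The case outline matches the starting picture (same bounding box of 64 x 77 px), so the lid is shut. The remaining cakes and the bystanders are in their original places, and the robot is clear.

```bash
python3 -c "
from h import *
print(job.job_done())"
```

```text
the job is handed in; nothing more can be done
None
```

I finished the task and handed it in at about t = 27.5 s of the 72 s allowed; no verdict was reported. I gripped the handle bar to open the lid, slid the three cakes nearest the mouth in by pushing them between the part-open fingers, and swept the lid shut from behind the handle.

What the last checks showed:
- **Cakes inside:** before the lid was shut, all three lay between the side walls at about y = -78, 0 and +79 mm and x ≈ -5 mm in the case frame. Only the middle one was measured on its own. The -y one comes from a blob merged with it, and the +y one from the final tool pose and the picture, because the arm hid it.
- **Lid:** its outline in the side view has the same bounding box as at the start (64 x 77 px), so I take it as shut.
- **Other two cakes:** within about 1 mm of where they started.
- **Bystanders:** the soap bar measured the same. The cup was checked only by eye in the side view, and the jug only in part because the crop cut it off.
- **Forces:** wrist force read between moves stayed under about 8 N and was about 1 N at the end of the pushes. Finger force on the cakes was not measured directly.

- **Joint limit:** on the way to the second cake, joint 6 ran up to its -2.69 limit. I turned the tool half a turn to get clear. That left the tool tilted by about 0.02 rad, which I allowed for in the later moves.
- **Camera disagreement:** the side view put cakes about 10 mm further toward +y than the top view. I put that down to it seeing the cakes' sides, and used the top view.

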